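# Height check of a sample box under the gauge bar

### The job

The lid of the grey sample box stands proud: press it fully home, then set the box lengthwise on the robot-side end of the height gauge and slide it between the rails, under the fixed bar, until its end meets the black end stop. Keep pushing it gently against the stop with about 10 newtons for a second, then let go and leave it there, lid closed. Do not jam the box against the bar, ram the stop, or disturb the bottle, the plunger pot and the beaker.

Things in the scene. Friction and masses are not known exactly. Their poses are not given: they have to be found in the camera images.
- box_center (a point): centre of the sample box: closed rigid grey plastic box, 100 mm long (its x), 56 mm wide (its y); body 35 mm high plus the white lid's 5 mm plate, 40 mm in all with lid home. The point is 20 mm above the underside. About 0.23 kg, friction unknown; either end may go first. Starts on the bench left or right of the gauge, its x within 0.5 rad of world x
- box: the same sample box with its lid; origin at the centre of its underside, x along its length, z up. A 1 mm look-only rim runs round the body's upper edge
- lid (a joint): how far the lid stands proud of home, m (0 = fully home, starts 4 to 7 mm proud). Stiff fit: it takes about 5 N straight down to move it and it stays where it is left; when home it bottoms on the box and the force rises steeply
- gauge: height gauge fixed to the bench: base plate 260 long (x -160 to +100 mm), 140 wide, 10 mm thick, its top is the lane floor. Origin at bench height on the lane's centre line; x runs along the lane from the robot to the stop. Rails 14 mm high at x -15 to +73 mm leave a lane 59 mm wide and flare out from x = -36 mm; the plate before that is the free infeed
- bar: the fixed steel bridge bar across the lane, 14 mm along the lane, 130 mm long, 10 mm high, on two posts outside the rails; origin at the centre of its underside, 42 mm above the lane floor and 15 mm towards the stop from the gauge origin. A box with lid home clears it by 2 mm, a proud lid catches it. Against the stop the box still stands 34 to 64 mm out of it on the robot side
- stop: fixed bracket of the end stop at the lane's far end, origin at the bottom centre of its near face, 92 mm towards +x from the gauge origin, at lane floor height. It carries the clamped black stop block (56 mm wide, 30 mm high, 14 mm thick), whose face stands 18 to 48 mm before the bracket: the setting differs each time and is in no reading, so find it by feel. It is rigid under a push
- reagent: brown bottle, 60 mm across, 120 mm high, beside the gauge on the side where the box is not; origin at its underside. Leave alone
- press_pot: plunger pot with handle, 92 mm across, 214 mm high, far left beyond the gauge; origin at its underside. Leave alone
- beaker: glass beaker, 70 mm across, 85 mm high, far right beyond the gauge; origin at its underside. Leave alone
Not all that is in view belongs to the job. What is meant by the box is not purple, and is the smaller of those in its own colour.

How it is judged (in metres and radians):
On the way, in this order (a step that is already met when the one before it is completed fails the run):
1. the lid is pressed home (within 1.5 mm) (value of joint lid below 0.0015 m), for 0.2 s.
2. the box lies on the lane floor along the lane, lid home, its leading end beneath the bar (x of box_center in the frame of gauge between -0.035 and 0.03 m and z of box_center in the frame of gauge between 0.027 and 0.033 m and angle between the x axis of box and the x axis of gauge, either way round below 0.08 rad and value of joint lid below 0.0015 m), for 0.05 s.
3. the box is kept pressed against the end stop with 2.5 to 13 N for half a second (contact force between box and stop between 2.5 and 13 N), for 0.5 s.
At the end, for the whole second after the job is handed in: The box lies flat between the rails, under the bar, where the stop held it (its centre no more than 10 mm short of the gauge origin, whatever the stop's setting), in line with the lane (0.06 rad), lid home within 1.5 mm, at rest and released (x of box_center in the frame of gauge above -0.01 m and z of box_center in the frame of gauge between 0.027 and 0.033 m and angle between the x axis of box and the x axis of gauge, either way round below 0.06 rad and angle between box's own z axis and vertical below 0.05 rad and value of joint lid below 0.0015 m and linear speed of box below 0.01 m/s); the robot touches nothing.
It fails at once if anything pushes on the bridge bar with more than 10 N (contact force between bar and anything else above 10 N).
It fails at once if the end stop is rammed: more than 20 N on it (contact force between stop and anything else above 20 N).
It fails at once if the bottle is moved more than 20 mm (distance of reagent from where it was at the start of the episode above 0.02 m).
It fails at once if the plunger pot is moved more than 20 mm (distance of press_pot from where it was at the start of the episode above 0.02 m).
It fails at once if the beaker is moved more than 20 mm (distance of beaker from where it was at the start of the episode above 0.02 m).
It also fails if it takes over 72 s, if anything falls off the work surface, if the arm or the gripper's body presses on something with over 40 N, if the wrist force passes 120 N, or if a joint passes its speed limit or range.

### The arm

A 6-joint arm with a two-finger parallel gripper is mounted at the origin on the work surface. World frame = base frame: x ahead of the robot, y to its left, z up, the work surface at z = 0. Lengths are in m, angles in degrees, forces in N, time in s.
With the tool pointing down it reaches from about 0.25 to 0.725 m from the base axis. Payload 9.7 kg.
Tool frame: the origin (TCP) lies midway between the tips of the shut fingers; the grasp point (between the pads) lies 19 mm behind it; z points along the fingers, y is the line along which they close (so a half turn about z gives the same grasp; the last joint's range is limited). The gripper opens to 85 mm and grips with 20 to 120 N. Pads are 22 mm wide; open, the fingers measure 114 mm over their backs; the gripper's body (76 mm by 85 mm) begins 54 mm behind the grasp point. The pads swing forward as they close: fully open they stand 13 mm farther back than shut.
Start: joints at [-75.115, 4.979, 10.078, 95.1, 0, 90], TCP at [0.141, -0.532, 0.231] pointing down, gripper open.
Joint ranges: [-179.16, 179.16], [-48.56, 103.87], [-65.8, 70.77], [-126.05, 130.52], [-82.76, 87.17], [-180, 180]. Speed limits (degrees/s): [127.2, 127.2, 147.25, 180, 180, 180].

### API

Orientations are given as [roll, pitch, yaw] about the fixed x, y, z axes, in that order (R = Rz(yaw) Ry(pitch) Rx(roll)).
In Python, from workcell import bot gives the robot as it stands.
- The arm moves only by the shell command python3 -m crank 'ROWS' [FORCE]. ROWS is JSON, a list of rows, each an object with "gripper": the finger opening in mm, from 0 to 85.4; "travel": the shift along the tool's x, y, z in mm, a list of three; "twist": the turn, a rotation vector about the tool's x, y, z in rad, a list of three. In form: [{"gripper": gripper, "travel": [tx, ty, tz], "twist": [rx, ry, rz]}, ...]. A call has 1 to 12 rows; each row shifts and turns the commanded pose from where the row before left it, along the tool's axes as they then stand; what a row does not reach is not made up. A row lasts 1/8 s, in which the tool goes at most 62.5 mm and 10.7 degrees, less where a joint would pass 70% of its speed; a pose out of reach is approached as far as the arm can. A call is refused whole if a number of a shift passes 62.5 or a number of a turn 0.188, either way. A call with a gripper value outside its range is refused whole. The fingers move at their own pace and stop on an object; FORCE is the grip in N (left out, the last holds). Time passes only in rows, so rows that do not move let the fingers close. It gives the time, the measured TCP pose, the force, the opening and the grip force at its end, in the units of the state.
- bot.get_obs(): the state, without advancing time (a new reading comes with each control period).
- bot.camera(name): name is "side" or "top" or "wrist"; returns the picture (400x640x3 uint8, red, green, blue); there is no depth.
- bot.calibration(name): a dict with "vfov" (degrees; the focal length in pixels is half the picture's height over the tangent of half this angle, whatever the lens; pixels are square), "cx", "cy" (the principal point, pixels), "camera_from_world" (4x4, takes a point from world to camera coordinates). Camera axes: x right, y down, z forward; pixel columns grow to the right and rows downward; lengths in m; the calibration is good to about 2 mm. The wrist camera is an equidistant fisheye: a pixel r from the principal point sees the ray r / f radians off the axis. A picture is of the moment at which its call begins: read the wrist's pose just before it. calibration takes no time and is no camera call; for the wrist camera it gives the pose at the moment of the call.
- bot.job_done(): hands the job in; it is judged then, once.
The state is a dict: "time": time; "q": joint angles; "qd": joint speeds; "joint_efforts": joint torques, N m; "ee_pos": TCP position; "tcp_rot": TCP orientation; "wrist_force": force on the tool from outside, world axes, zero at the start; "torque": the same for the moment, N m; "opening": finger opening in m; "grasp_force": force on a finger pad.
Only numpy, scipy, OpenCV 4.12 (cv2) and the standard library are available. Lean on these libraries where they do the work, as an engineer would, in place of code of your own. Each camera call takes 0.05 s, during which the arm holds its last target. There are 200 camera calls.

## Working session

There is one attempt and no reset: what is moved stays moved. The work goes in short steps, Python scripts to look and compute and a shell command to move; the robot and the scene stay as the last step left them, time stands still between calls to the robot, and variables do not carry over. Pictures are saved under pics/ and viewed, at most 10 in all, crops included, and the job is handed in when it is done.

```bash
ls; mkdir -p pics
python3 - <<'E'
from workcell import bot
import cv2,numpy as np
print(bot.get_obs())
a=bot.camera("top");b=bot.camera("side")
cv2.imwrite("pics/top0.png",a[:,:,::-1]);cv2.imwrite("pics/side0.png",b[:,:,::-1])
for n in("top","side"):print(bot.calibration(n))
E
```

```text
pics
{'time': 0.0, 'q': array([-7.51156394e+01,  5.01159417e+00,  1.00360489e+01,  9.51017195e+01,
       -1.02673263e-04,  8.99994867e+01]), 'qd': array([ 0.00810417,  0.09104452, -0.05759284,  0.01295699, -0.0066571 ,
       -0.06546435]), 'joint_efforts': array([-7.45528978e-04, -5.20382380e+01,  4.64808726e+01,  1.61943136e-02,
       -1.62482429e-04, -1.76068227e-05]), 'ee_pos': array([ 0.14121701, -0.53131814,  0.23059263]), 'tcp_rot': array([-1.79922735e+02,  1.01981019e-04,  1.48848740e+01]), 'wrist_force': array([ 0.20726447, -1.04081954,  0.15632044]), 'torque': array([ 0.01313959,  0.0151621 , -0.02540177]), 'grasp_force': 0.0, 'opening': 0.0855322335129078}
{'vfov': 50.59323994063812, 'cx': 316.13301908374723, 'cy': 204.53665629602204, 'camera_from_world': array([[ 0.01680366, -0.99985642, -0.00218339,  0.04403359],
       [-0.99326001, -0.01644225, -0.11473533,  0.4974859 ],
       [ 0.11468296,  0.00409665, -0.9933937 ,  1.14164515],
       [ 0.        ,  0.        ,  0.        ,  1.        ]])}
{'vfov': 44.5728761879898, 'cx': 321.58715645843046, 'cy': 199.84516576853693, 'camera_from_world': array([[-0.99086971, -0.13265097, -0.0241025 ,  0.49353889],
       [-0.05200136,  0.54096189, -0.83943796,  0.05202527],
       [ 0.12439079, -0.83052029, -0.54292078,  1.47634096],
       [ 0.        ,  0.        ,  0.        ,  1.        ]])}
```

View pics/top0.png

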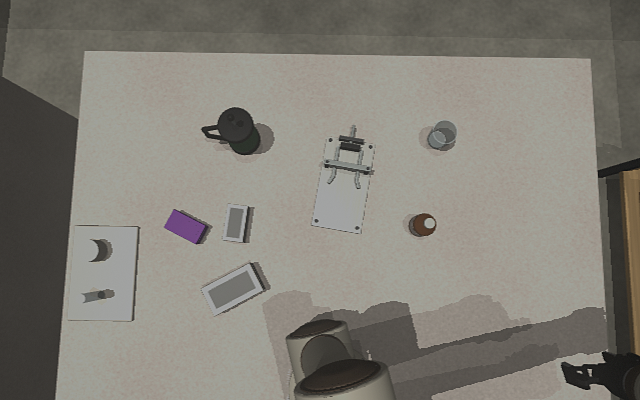

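View pics/side0.png

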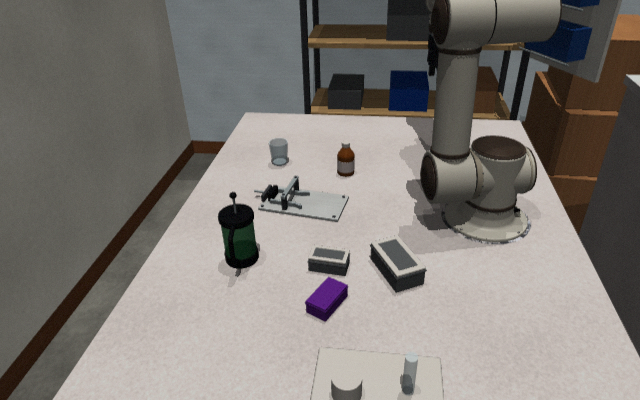

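The top view shows the small grey box at about (236,223) and a larger grey decoy at (234,290). The gauge plate has corners near (312,226), (360,233), (375,142) and (328,136). The bottle is at (424,224). The side view agrees, with the box at (329,260).

```bash
cat > h.py <<'E'
import numpy as np,cv2
from workcell import bot
def ray(name,c,uv):
    f=200/np.tan(np.radians(c["vfov"]/2)); T=c["camera_from_world"]
    x,y=(uv[0]-c["cx"])/f,(uv[1]-c["cy"])/f
    if name=="wrist":
        r=np.hypot(x,y); d=np.array([x/r*np.sin(r),y/r*np.sin(r),np.cos(r)]) if r>1e-9 else np.array([0,0,1.])
    else: d=np.array([x,y,1])
    return -T[:3,:3].T@T[:3,3],T[:3,:3].T@d
def onz(name,c,uv,z):
    o,d=ray(name,c,uv); return o+d*(z-o[2])/d[2]
def pix(name,c,p):
    f=200/np.tan(np.radians(c["vfov"]/2)); q=c["camera_from_world"]@np.append(p,1); x,y,z=q[:3]
    if name=="wrist":
        r=np.hypot(x,y); t=np.arctan2(r,z); return np.array([c["cx"]+f*t*x/r,c["cy"]+f*t*y/r])
    return np.array([c["cx"]+f*x/z,c["cy"]+f*y/z])
E
python3 - <<'E'
from h import *
im=cv2.imread("pics/top0.png");c=bot.calibration("top")
g=cv2.cvtColor(im,cv2.COLOR_BGR2GRAY)
# dark grey lid panel of small box
m=((g>70)&(g<150)).astype(np.uint8)
n,l,s,ce=cv2.connectedComponentsWithStats(m)
for i in range(1,n):
    if s[i,4]>250 and 215<ce[i,0]<262 and 195<ce[i,1]<250:
        r=cv2.minAreaRect(np.argwhere(l==i)[:,::-1].astype(np.float32)); print(s[i],r)
        P=[onz("top",c,p,.045)[:2] for p in cv2.boxPoints(r)]; print(np.round(P,4),np.mean(P,0))
P=np.array([onz("top",c,p,.010)[:2] for p in [(311,226),(360,233.5),(375,143),(327,136)]]);print(P.round(4))
print("yaw",np.degrees(np.arctan2(*( (P[2]+P[3]-P[0]-P[1])[::-1]))),P.mean(0))
cv2.imwrite("pics/crop.png",cv2.resize(im[115:255,210:390],None,fx=4,fy=4,interpolation=cv2.INTER_CUBIC))
E
```

```text
[226 208  18  30 406] ((234.52444458007812, 222.50367736816406), (13.647322654724121, 29.717538833618164), 8.530765533447266)
[[0.4046 0.2957]
 [0.4847 0.287 ]
 [0.4798 0.25  ]
 [0.3997 0.259 ]] [0.44220027 0.27292968]
[[ 0.4382  0.0657]
 [ 0.4196 -0.0712]
 [ 0.6786 -0.1128]
 [ 0.6969  0.0246]]
yaw -9.076436045056315 [ 0.55833149 -0.02342115]
```

View pics/crop.png

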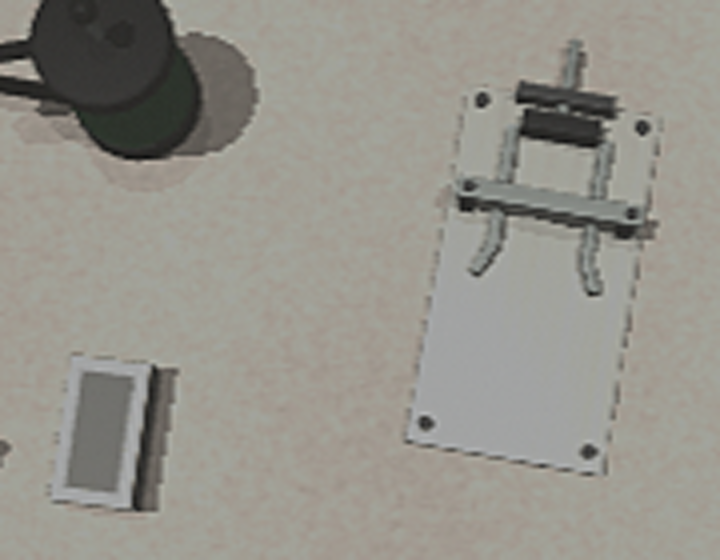

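The crop confirms the box at about x=0.442, y=0.273 with yaw −6°. The gauge origin is near (0.588, −0.028) with yaw about −9°. I'll go above the box with the fingers shut and look again with the wrist camera.

```bash
python3 -m crank '[{"gripper":0,"travel":[28,-39,0],"twist":[0,0,0]},{"gripper":0,"travel":[28,-39,0],"twist":[0,0,0]},{"gripper":0,"travel":[28,-39,0],"twist":[0,0,0]},{"gripper":0,"travel":[28,-39,0],"twist":[0,0,0]},{"gripper":0,"travel":[28,-39,0],"twist":[0,0,0]},{"gripper":0,"travel":[28,-39,0],"twist":[0,0,0]},{"gripper":0,"travel":[28,-39,0],"twist":[0,0,0]},{"gripper":0,"travel":[28,-39,0],"twist":[0,0,0]},{"gripper":0,"travel":[28,-39,0],"twist":[0,0,0]},{"gripper":0,"travel":[27,-39,0],"twist":[0,0,0]},{"gripper":0,"travel":[27,-39,0],"twist":[0,0,0]},{"gripper":0,"travel":[27,-39,0],"twist":[0,0,0]}]' 30
python3 -m crank '[{"gripper":0,"travel":[27,-39,10],"twist":[0,0,0]},{"gripper":0,"travel":[27,-39,10],"twist":[0,0,0]},{"gripper":0,"travel":[27,-39,10],"twist":[0,0,0]},{"gripper":0,"travel":[27,-39,10],"twist":[0,0,0]},{"gripper":0,"travel":[27,-39,10],"twist":[0,0,0]},{"gripper":0,"travel":[27,-39,10],"twist":[0,0,0]},{"gripper":0,"travel":[0,0,0],"twist":[0,0,0.18]},{"gripper":0,"travel":[0,0,0],"twist":[0,0,0.18]},{"gripper":0,"travel":[0,0,0],"twist":[0,0,0]},{"gripper":0,"travel":[0,0,0],"twist":[0,0,0]}]'
python3 - <<'E'
from h import *
o=bot.get_obs();print(o["time"],o["ee_pos"],o["tcp_rot"],o["wrist_force"])
c=bot.calibration("wrist");print(c)
a=bot.camera("wrist");cv2.imwrite("pics/w1.png",a[:,:,::-1]);np.save("c1.npy",c)
E
```

```text
time: 1.6
ee_pos: [0.343, 0.0079, 0.2312]
tcp_rot: [180.0, -0.0, 14.9]
wrist_force: [0.7, -1.1, -0.2]
opening: 0.0
grasp_force: 0.0
time: 2.85
ee_pos: [0.4771, 0.105, 0.175]
tcp_rot: [-172.5, 1.8, 8.1]
wrist_force: [0.3, 0.0, -0.1]
opening: 0.0001
grasp_force: 0.0
2.85 [0.47709639 0.10498424 0.17496607] [-172.47675938    1.84671789    8.08859464] [ 0.34848559  0.01781655 -0.09764487]
{'vfov': 65.70646984690485, 'cx': 322.7260812878285, 'cy': 197.8623624249285, 'camera_from_world': array([[ 0.13593165, -0.98201259, -0.1310491 ,  0.060918  ],
       [-0.93181004, -0.17165794,  0.31978681,  0.43640285],
       [-0.33653029,  0.07864372, -0.93838293,  0.47318204],
       [ 0.        ,  0.        ,  0.        ,  1.        ]])}
```

View pics/w1.png

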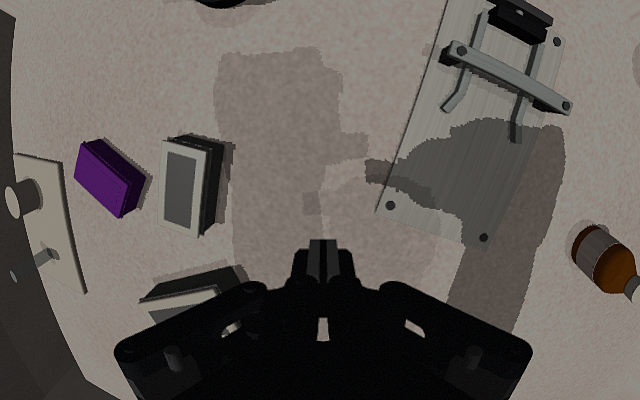

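The wrist view shows the box at (180,185), the decoy at (195,295) and the gauge at the upper right with its near-left corner at (377,211). The arm stopped short and tilted, so I'll check for a joint limit.

```bash
python3 - <<'E'
from h import *
o=bot.get_obs();print(o["q"].round(1),o["qd"].round(2))
E
python3 -m crank '[{"gripper":0,"travel":[0,0,0],"twist":[0,0,0]},{"gripper":0,"travel":[0,0,0],"twist":[0,0,0]}]'; python3 -c "
from h import *
o=bot.get_obs();print(o['q'].round(1),o['ee_pos'])"
```

```text
[  8.1  -2.6  -4.1  90.3   7.5 179.9] [ 0.97 -0.23  0.13 -0.   -0.04 -0.09]
time: 3.15
ee_pos: [0.477, 0.1058, 0.1752]
tcp_rot: [-172.5, 1.8, 8.2]
wrist_force: [0.6, -0.5, -0.2]
opening: 0.0001
grasp_force: 0.0
[  8.1  -2.6  -4.1  90.3   7.5 179.9] [0.47697662 0.10579912 0.17523596]
```

```bash
cat >> h.py <<'E'
from scipy.spatial.transform import Rotation as Ro
def plan(p,yaw):
    """tool-frame shift (mm) for levelled tool at yaw, and rotvec from present to levelled yaw"""
    o=bot.get_obs();R=Ro.from_euler("xyz",o["tcp_rot"],degrees=True);T=Ro.from_euler("xyz",[180,0,yaw],degrees=True)
    d=np.array(p)-o["ee_pos"]
    print("t",round(o["time"],2),"ee",o["ee_pos"].round(4),"rot",o["tcp_rot"].round(2),"F",o["wrist_force"].round(1))
    print("rotvec",(R.inv()*T).as_rotvec().round(3),"shift in target frame mm",(T.inv().apply(d)*1e3).round(1))
E
python3 - <<'E'
from h import *
plan([.442,.273,.16],8)
# box from the wrist view
c=np.load("c1.npy",allow_pickle=True).item();im=cv2.imread("pics/w1.png")
g=cv2.cvtColor(im,cv2.COLOR_BGR2GRAY);m=((g>75)&(g<125)).astype(np.uint8);m[:,:150]=0;m[:,222:]=0;m[:140]=0;m[245:]=0
n,l,s,ce=cv2.connectedComponentsWithStats(m,connectivity=4);i=1+np.argmax(s[1:,4]);print(s[i],ce[i])
pc=cv2.boxPoints(cv2.minAreaRect(np.argwhere(l==i)[:,::-1].astype(np.float32)));print(pc,[onz("wrist",c,p,.045)[:2].round(4) for p in pc],onz("wrist",c,ce[i],.045))
# box lid corners by eye, gauge front corners/holes
for p in [(165,138),(208,141),(197,235),(158,229)]:print(onz("wrist",c,p,.045)[:2].round(4))
for p in [(390,205),(483,238),(557,42)]:print("hole",onz("wrist",c,p,.010)[:2].round(4))
ct=bot.calibration("top")
for p in [(210+425/4,115+423/4),(210+589/4,115+452/4),(210+482/4,115+99/4),(210+642/4,115+127/4)]:print("hole top",onz("top",ct,p,.010)[:2].round(4))
E
```

```text
t 3.15 ee [0.477  0.1058 0.1752] rot [-172.48    1.82    8.19] F [ 0.6 -0.5 -0.2]
rotvec [-0.131  0.032  0.001] shift in target frame mm [ -11.4 -170.4   15.2]
[217 191   5  32  97] [219.78350515 209.2371134 ]
[[217. 191.]
 [221. 191.]
 [221. 222.]
 [217. 222.]] [array([0.4495, 0.2259]), array([0.4503, 0.2214]), array([0.4163, 0.2209]), array([0.4153, 0.2255])] [0.43038253 0.2223763  0.045     ]
[0.4965 0.2901]
[0.4989 0.2379]
[0.3941 0.2505]
[0.3888 0.3048]
hole [0.4541 0.0527]
hole [ 0.435  -0.0615]
hole [ 0.6666 -0.0989]
hole top [0.4532 0.0513]
hole top [ 0.4348 -0.0635]
hole top [0.686  0.0144]
hole top [ 0.6674 -0.1   ]
```

Both views agree: box centre (0.444, 0.272) with yaw −7°, gauge origin (0.590, −0.0285) with yaw −9.1°. Joint 6 is at its limit, so I'll use the flipped grasp, with tool yaw around 173°.

```bash
python3 -m crank '[{"gripper":0,"travel":[0,0,0],"twist":[-0.131,0.032,0]},{"gripper":0,"travel":[0,0,0],"twist":[0,0,-0.18]},{"gripper":0,"travel":[0,0,0],"twist":[0,0,-0.18]},{"gripper":0,"travel":[0,0,0],"twist":[0,0,-0.18]},{"gripper":0,"travel":[0,0,0],"twist":[0,0,-0.18]},{"gripper":0,"travel":[0,0,0],"twist":[0,0,-0.18]},{"gripper":0,"travel":[0,0,0],"twist":[0,0,-0.18]},{"gripper":0,"travel":[0,0,0],"twist":[0,0,-0.18]},{"gripper":0,"travel":[0,0,0],"twist":[0,0,-0.18]},{"gripper":0,"travel":[0,0,0],"twist":[0,0,-0.18]},{"gripper":0,"travel":[0,0,0],"twist":[0,0,-0.18]},{"gripper":0,"travel":[0,0,0],"twist":[0,0,-0.18]}]'
python3 -m crank '[{"gripper":0,"travel":[0,0,0],"twist":[0,0,-0.18]},{"gripper":0,"travel":[0,0,0],"twist":[0,0,-0.18]},{"gripper":0,"travel":[0,0,0],"twist":[0,0,-0.18]},{"gripper":0,"travel":[0,0,0],"twist":[0,0,-0.18]},{"gripper":0,"travel":[0,0,0],"twist":[0,0,-0.18]},{"gripper":0,"travel":[0,0,0],"twist":[0,0,0]}]'
python3 -c "
from h import *
plan([.444,.272,.08],173)"
```

```text
time: 4.65
ee_pos: [0.4804, 0.0855, 0.1753]
tcp_rot: [179.6, -0.8, 123.4]
wrist_force: [0.1, -0.3, -0.1]
opening: -0.0004
grasp_force: 0.0
time: 5.4
ee_pos: [0.4804, 0.0854, 0.1753]
tcp_rot: [179.1, -0.2, 174.6]
wrist_force: [-1.3, -0.5, -0.0]
opening: 0.0001
grasp_force: 0.0
t 5.4 ee [0.4804 0.0854 0.1753] rot [179.14  -0.23 174.56] F [-1.3 -0.5 -0. ]
rotvec [ 0.015 -0.004  0.027] shift in target frame mm [ 58.9 180.7  95.3]
```

```bash
python3 -m crank '[{"gripper":0,"travel":[0,0,0],"twist":[0.015,-0.004,0.027]},{"gripper":0,"travel":[11.8,36.1,5],"twist":[0,0,0]},{"gripper":0,"travel":[11.8,36.1,5],"twist":[0,0,0]},{"gripper":0,"travel":[11.8,36.1,10],"twist":[0,0,0]},{"gripper":0,"travel":[11.8,36.1,20],"twist":[0,0,0]},{"gripper":0,"travel":[11.8,36.1,30],"twist":[0,0,0]},{"gripper":0,"travel":[0,0,10],"twist":[0,0,0]},{"gripper":0,"travel":[0,0,0],"twist":[0,0,0]},{"gripper":0,"travel":[0,0,0],"twist":[0,0,0]}]'
python3 - <<'E'
from h import *
plan([.444,.272,.06],173)
c=bot.calibration("wrist");a=bot.camera("wrist");cv2.imwrite("pics/w2.png",a[:,:,::-1]);np.save("c2.npy",c)
E
```

```text
time: 6.52
ee_pos: [0.4444, 0.2708, 0.0963]
tcp_rot: [180.0, 0.0, 172.9]
wrist_force: [0.2, 0.8, -0.2]
opening: 0.0001
grasp_force: 0.0
t 6.53 ee [0.4444 0.2708 0.0963] rot [1.7998e+02 5.0000e-02 1.7292e+02] F [ 0.2  0.8 -0.2]
rotvec [ 0.     0.001 -0.001] shift in target frame mm [ 0.6  1.1 36.3]
```

View pics/w2.png

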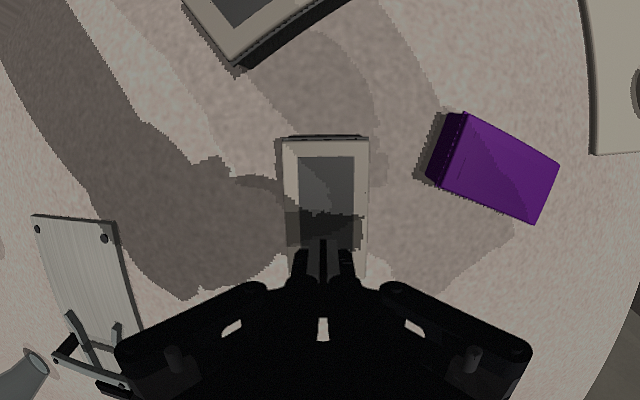

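The wrist view shows the box straight below. Its robot-side lid corners are at (282,140) and (369,140), and the tips at (323,250) are centred on its width. I'll go down to just above the lid.

```bash
python3 - <<'E'
from h import *
c=np.load("c2.npy",allow_pickle=True).item()
P=[onz("wrist",c,p,.046)[:2] for p in [(282,140),(369,140),(368,240),(289,240)]]
m=(P[0]+P[1])/2;print(np.round(P,4),m, "centre",m+.05*np.array([np.cos(np.radians(-7)),np.sin(np.radians(-7))]), np.degrees(np.arctan2(*(P[1]-P[0]))))
E
python3 -m crank '[{"gripper":0,"travel":[0,1,20],"twist":[0,0,0]},{"gripper":0,"travel":[0,0,20],"twist":[0,0,0]},{"gripper":0,"travel":[0,0,4],"twist":[0,0,0]},{"gripper":0,"travel":[0,0,2],"twist":[0,0,0]},{"gripper":0,"travel":[0,0,2],"twist":[0,0,0]}]'
python3 -m crank '[{"gripper":0,"travel":[0,0,1.5],"twist":[0,0,0]},{"gripper":0,"travel":[0,0,1.5],"twist":[0,0,0]}]'
python3 -m crank '[{"gripper":0,"travel":[0,0,1.5],"twist":[0,0,0]},{"gripper":0,"travel":[0,0,1],"twist":[0,0,0]}]'
```

```text
[[0.388  0.2523]
 [0.3946 0.306 ]
 [0.4621 0.2998]
 [0.4554 0.2463]] [0.39127741 0.27916483] centre [0.44090472 0.27307136] 6.978171880710825
time: 7.2
ee_pos: [0.4444, 0.2724, 0.0481]
tcp_rot: [180.0, 0.0, 173.0]
wrist_force: [-0.2, -0.0, -0.2]
opening: -0.0001
grasp_force: 0.0
time: 7.45
ee_pos: [0.4442, 0.2724, 0.0448]
tcp_rot: [180.0, 0.0, 173.0]
wrist_force: [-0.5, -1.4, 4.3]
opening: 0.0005
grasp_force: 2.4
time: 7.7
ee_pos: [0.4442, 0.2724, 0.042]
tcp_rot: [180.0, 0.0, 173.0]
wrist_force: [1.1, -0.7, 4.8]
opening: 0.0001
grasp_force: 2.4
```

```bash
python3 -m crank '[{"gripper":0,"travel":[0,0,1],"twist":[0,0,0]},{"gripper":0,"travel":[0,0,1],"twist":[0,0,0]}]'
python3 -m crank '[{"gripper":0,"travel":[0,0,0.5],"twist":[0,0,0]},{"gripper":0,"travel":[0,0,0],"twist":[0,0,0]}]'
```

```text
time: 7.95
ee_pos: [0.4442, 0.2725, 0.04]
tcp_rot: [180.0, 0.0, 173.0]
wrist_force: [-1.4, -1.5, 15.5]
opening: 0.0001
grasp_force: 7.2
time: 8.2
ee_pos: [0.4442, 0.2725, 0.04]
tcp_rot: [180.0, 0.0, 173.0]
wrist_force: [-1.3, -1.4, 10.4]
opening: 0.0
grasp_force: 5.3
```

The lid bottomed at z=0.040, with the force rising from 5 N to 15 N. Next I'll rise, open, descend over the box and grip it.

```bash
python3 -m crank '[{"gripper":0,"travel":[0,0,1],"twist":[0,0,0]},{"gripper":0,"travel":[0,0,0],"twist":[0,0,0]}]'
python3 -m crank '[{"gripper":85,"travel":[0,0,-20],"twist":[0,0,0]},{"gripper":85,"travel":[2,0,-22],"twist":[0,0,0]},{"gripper":85,"travel":[0,0,0],"twist":[0,0,0]},{"gripper":85,"travel":[0,0,0],"twist":[0,0,0]},{"gripper":85,"travel":[0,0,0],"twist":[0,0,0]},{"gripper":85,"travel":[0,0,0],"twist":[0,0,0]}]'
python3 -m crank '[{"gripper":85,"travel":[0,0,25],"twist":[0,0,0]},{"gripper":85,"travel":[0,0,25],"twist":[0,0,0]},{"gripper":85,"travel":[0,0,15],"twist":[0,0,0]},{"gripper":85,"travel":[0,0,9],"twist":[0,0,0]},{"gripper":85,"travel":[0,0,0],"twist":[0,0,0]}]'
```

```text
time: 8.45
ee_pos: [0.4442, 0.2725, 0.0399]
tcp_rot: [180.0, 0.1, 173.0]
wrist_force: [-4.1, -2.1, 18.4]
opening: 0.0001
grasp_force: 9.1
time: 9.2
ee_pos: [0.4416, 0.2723, 0.0794]
tcp_rot: [-179.9, -0.1, 173.0]
wrist_force: [-0.6, -0.4, 1.0]
opening: 0.0852
grasp_force: 0.0
time: 9.82
ee_pos: [0.4417, 0.2724, 0.0059]
tcp_rot: [-180.0, -0.0, 173.0]
wrist_force: [0.3, 0.4, -0.2]
opening: 0.0848
grasp_force: 0.0
```

```bash
python3 -m crank '[{"gripper":40,"travel":[0,0,0],"twist":[0,0,0]},{"gripper":40,"travel":[0,0,0],"twist":[0,0,0]},{"gripper":40,"travel":[0,0,0],"twist":[0,0,0]},{"gripper":40,"travel":[0,0,0],"twist":[0,0,0]},{"gripper":40,"travel":[0,0,0],"twist":[0,0,0]},{"gripper":40,"travel":[0,0,0],"twist":[0,0,0]}]' 35
python3 -m crank '[{"gripper":40,"travel":[0,0,-10],"twist":[0,0,0]},{"gripper":40,"travel":[0,0,-20],"twist":[0,0,0]},{"gripper":40,"travel":[0,0,-20],"twist":[0,0,0]},{"gripper":40,"travel":[0,0,-10],"twist":[0,0,0]},{"gripper":40,"travel":[0,0,0],"twist":[0,0,0]}]'
python3 - <<'E'
from h import *
G=np.array([.5899,-.0285]);a=np.radians(-9.1);u=np.array([np.cos(a),np.sin(a)])
p=G-.092*u
plan([*p,.066],171)
E
```

```text
time: 10.58
ee_pos: [0.4425, 0.2729, 0.0072]
tcp_rot: [179.9, 0.1, 173.0]
wrist_force: [-0.4, 0.4, 5.7]
opening: 0.0556
grasp_force: 38.8
time: 11.2
ee_pos: [0.4421, 0.2727, 0.0666]
tcp_rot: [180.0, 0.0, 173.0]
wrist_force: [-1.0, 0.3, -2.6]
opening: 0.0552
grasp_force: 38.0
t 11.2 ee [0.4421 0.2727 0.0666] rot [1.7998e+02 1.0000e-02 1.7304e+02] F [-1.   0.3 -2.6]
rotvec [0.    0.    0.036] shift in target frame mm [-101.1 -274.2    0.6]
```

```bash
python3 -m crank '[{"gripper":40,"travel":[0,0,0],"twist":[0,0,0.036]},{"gripper":40,"travel":[-12.6,-34.3,0],"twist":[0,0,0]},{"gripper":40,"travel":[-12.6,-34.3,0],"twist":[0,0,0]},{"gripper":40,"travel":[-12.6,-34.3,0],"twist":[0,0,0]},{"gripper":40,"travel":[-12.6,-34.3,0],"twist":[0,0,0]},{"gripper":40,"travel":[-12.6,-34.3,0],"twist":[0,0,0]},{"gripper":40,"travel":[-12.6,-34.3,0],"twist":[0,0,0]},{"gripper":40,"travel":[-12.6,-34.3,0],"twist":[0,0,0]},{"gripper":40,"travel":[-12.6,-34.3,0],"twist":[0,0,0]},{"gripper":40,"travel":[0,0,25],"twist":[0,0,0]},{"gripper":40,"travel":[0,0,0],"twist":[0,0,0]},{"gripper":40,"travel":[0,0,0],"twist":[0,0,0]}]'
python3 - <<'E'
from h import *
G=np.array([.5899,-.0285]);a=np.radians(-9.1);u=np.array([np.cos(a),np.sin(a)])
plan([*(G-.092*u),.018],171)
a=bot.camera("wrist");t=bot.camera("side")
x=np.zeros((600,800,3),np.uint8);x[:400,:640]=a[:,:,::-1];x[400:,:]=cv2.resize(t[150:225,200:500,::-1],(800,200))
cv2.imwrite("pics/p3.png",x)
E
```

```text
time: 12.7
ee_pos: [0.4983, -0.014, 0.0414]
tcp_rot: [-180.0, -0.0, 171.0]
wrist_force: [0.3, -0.8, -2.4]
opening: 0.0557
grasp_force: 38.3
t 12.7 ee [ 0.4983 -0.014   0.0414] rot [-1.7999e+02 -5.0000e-02  1.7097e+02] F [ 0.3 -0.8 -2.4]
rotvec [-0.    -0.001 -0.001] shift in target frame mm [-0.8  0.1 23.4]
```

View pics/p3.png

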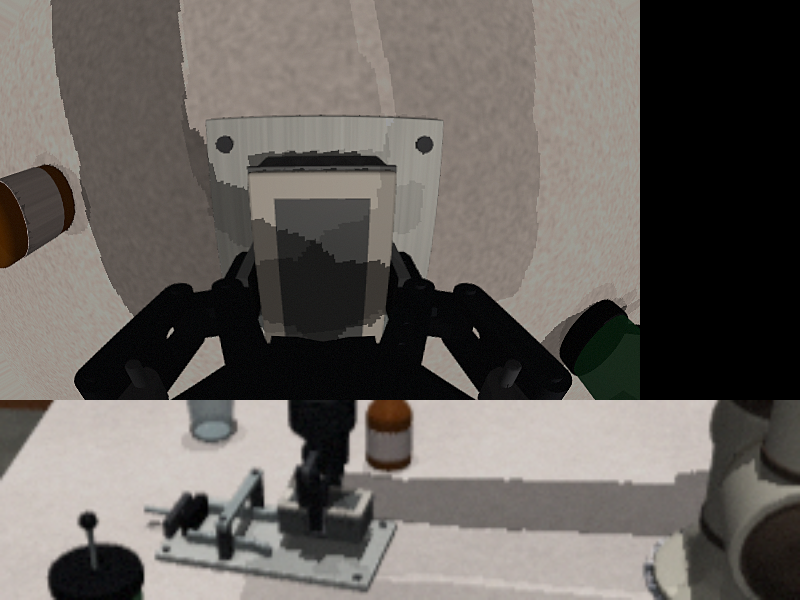

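The wrist view shows the box (columns 248–396) centred over the plate's near holes at (224,144) and (424,144). The side view shows it just short of the flares and clear of everything. I'll check the lateral offset from the holes before lowering.

```bash
python3 - <<'E'
from h import *
c=bot.calibration("wrist");o=bot.get_obs()
h=[onz("wrist",c,p,.010)[:2] for p in [(224.5,144.5),(424.5,144.5)]]
b=[onz("wrist",c,p,z)[:2] for p,z in [((248,171),.0742),((396,170),.0742)]]
n=np.array([np.sin(np.radians(9.1)),np.cos(np.radians(9.1))])
print(np.round(h,4),np.mean(h,0),"hole line normal yaw",np.degrees(np.arctan2(*(h[1]-h[0]))))
print("lateral: holes",np.mean(h,0)@n,"box",np.mean(b,0)@n,"tcp",o["ee_pos"][:2]@n,"gauge est",np.array([.5899,-.0285])@n,"boxyaw",np.degrees(np.arctan2(*(b[1]-b[0]))),"width",np.linalg.norm(b[1]-b[0]))
E
python3 -m crank '[{"gripper":40,"travel":[0,0,12],"twist":[0,0,0]},{"gripper":40,"travel":[0,0,8],"twist":[0,0,0]},{"gripper":40,"travel":[0,0,2],"twist":[0,0,0]},{"gripper":40,"travel":[0,0,0],"twist":[0,0,0]}]'
```

```text
[[ 0.4365 -0.0617]
 [ 0.4545  0.0529]] [ 0.44551463 -0.00435647] hole line normal yaw 8.919973595197193
lateral: holes 0.06616009394668852 box 0.06477479368235621 tcp 0.06519108129395235 gauge est 0.06515615038101885 boxyaw 8.572364597620519 width 0.05412772888802301
time: 13.3
ee_pos: [0.4982, -0.0142, 0.019]
tcp_rot: [-180.0, -0.0, 171.0]
wrist_force: [-0.5, -0.0, -2.5]
opening: 0.0555
grasp_force: 38.3
```

```bash
python3 -m crank '[{"gripper":40,"travel":[0,0.7,1],"twist":[0,0,0]},{"gripper":40,"travel":[0,0,0.7],"twist":[0,0,0]},{"gripper":40,"travel":[0,0,0],"twist":[0,0,0]}]'
```

```text
time: 13.68
ee_pos: [0.4986, -0.0136, 0.0176]
tcp_rot: [-180.0, -0.0, 171.0]
wrist_force: [1.0, -0.4, -2.2]
opening: 0.0553
grasp_force: 38.3
```

```bash
python3 -m crank '[{"gripper":40,"travel":[0,0,0.5],"twist":[0,0,0]},{"gripper":40,"travel":[0,0,0.5],"twist":[0,0,0]}]'; python3 -m crank '[{"gripper":40,"travel":[0,0,0.5],"twist":[0,0,0]},{"gripper":40,"travel":[0,0,0],"twist":[0,0,0]}]'
```

```text
time: 13.92
ee_pos: [0.4986, -0.0136, 0.0172]
tcp_rot: [-180.0, 0.0, 171.0]
wrist_force: [-4.7, -0.3, 7.8]
opening: 0.0554
grasp_force: 39.6
time: 14.18
ee_pos: [0.4986, -0.0136, 0.0172]
tcp_rot: [-180.0, 0.0, 171.0]
wrist_force: [-5.0, -1.1, 9.3]
opening: 0.0554
grasp_force: 39.7
```

```bash
python3 -m crank '[{"gripper":75,"travel":[0,0,-0.8],"twist":[0,0,0]},{"gripper":75,"travel":[0,0,0],"twist":[0,0,0]},{"gripper":75,"travel":[0,0,0],"twist":[0,0,0]},{"gripper":75,"travel":[0,0,0],"twist":[0,0,0]},{"gripper":75,"travel":[0,0,-15],"twist":[0,0,0]},{"gripper":75,"travel":[0,0,-30],"twist":[0,0,0]},{"gripper":75,"travel":[0,0,-20],"twist":[0,0,0]},{"gripper":25,"travel":[30,0,0],"twist":[0,0,0]},{"gripper":25,"travel":[30,0,0],"twist":[0,0,0]},{"gripper":25,"travel":[25,0,0],"twist":[0,0,0]},{"gripper":25,"travel":[0,0,0],"twist":[0,0,0]},{"gripper":25,"travel":[0,0,0],"twist":[0,0,0]}]'
python3 - <<'E'
from h import *
plan([.4986,-.0136,.0176],170.9)
a=bot.camera("top");cv2.imwrite("pics/p4.png",cv2.resize(a[120:250,280:420,::-1],None,fx=4,fy=4))
E
```

```text
time: 15.68
ee_pos: [0.4154, -0.0003, 0.0827]
tcp_rot: [180.0, 0.1, 171.0]
wrist_force: [-0.2, -0.2, -0.3]
opening: 0.0249
grasp_force: 0.0
t 15.68 ee [ 4.154e-01 -3.000e-04  8.270e-02] rot [1.8000e+02 7.0000e-02 1.7098e+02] F [-0.2 -0.2 -0.3]
rotvec [0.    0.001 0.001] shift in target frame mm [-84.3   0.   65.1]
```

View pics/p4.png

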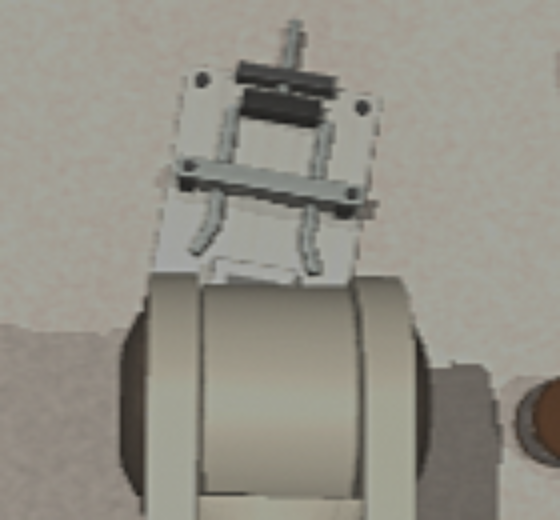

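The top crop shows the box's far end at about (257,265), centred between the flare tips at (200,250) and (315,270). I'll lower the fingers behind the box and push.

```bash
python3 -m crank '[{"gripper":25,"travel":[0,0,25],"twist":[0,0,0]},{"gripper":25,"travel":[0,0,25],"twist":[0,0,0]},{"gripper":25,"travel":[0,0,14],"twist":[0,0,0]},{"gripper":25,"travel":[-6,0,0],"twist":[0,0,0]},{"gripper":25,"travel":[-6,0,0],"twist":[0,0,0]},{"gripper":25,"travel":[-4,0,0],"twist":[0,0,0]},{"gripper":25,"travel":[-3,0,0],"twist":[0,0,0]},{"gripper":25,"travel":[-3,0,0],"twist":[0,0,0]},{"gripper":25,"travel":[-3,0,0],"twist":[0,0,0]}]'
python3 -m crank '[{"gripper":25,"travel":[-3,0,0],"twist":[0,0,0]},{"gripper":25,"travel":[-3,0,0],"twist":[0,0,0]},{"gripper":25,"travel":[-3,0,0],"twist":[0,0,0]}]'
python3 -m crank '[{"gripper":25,"travel":[-3,0,0],"twist":[0,0,0]},{"gripper":25,"travel":[-3,0,0],"twist":[0,0,0]},{"gripper":25,"travel":[-3,0,0],"twist":[0,0,0]}]'
```

```text
time: 16.85
ee_pos: [0.4391, -0.004, 0.0179]
tcp_rot: [180.0, -0.1, 171.0]
wrist_force: [-4.2, 1.8, 2.6]
opening: 0.0248
grasp_force: 2.0
time: 17.23
ee_pos: [0.4482, -0.0056, 0.0179]
tcp_rot: [-180.0, -0.0, 171.0]
wrist_force: [-4.0, 0.7, 3.2]
opening: 0.0248
grasp_force: 2.0
time: 17.6
ee_pos: [0.4572, -0.0071, 0.0178]
tcp_rot: [-180.0, -0.0, 171.0]
wrist_force: [-3.7, 1.6, 3.8]
opening: 0.0248
grasp_force: 2.0
```

```bash
python3 -m crank '[{"gripper":25,"travel":[0,0,-5],"twist":[0,0,0]},{"gripper":25,"travel":[-3,0,0],"twist":[0,0,0]},{"gripper":25,"travel":[-3,0,0],"twist":[0,0,0]}]'
python3 - <<'E'
from h import *
for i in range(1):
    a=bot.camera("side");t=bot.camera("top");w=bot.camera("wrist")
x=np.zeros((600,800,3),np.uint8);x[:400,:640]=w[:,:,::-1];x[400:,:]=cv2.resize(a[150:225,200:500,::-1],(800,200));cv2.imwrite("pics/p5.png",x)
E
```

```text
time: 17.98
ee_pos: [0.463, -0.0079, 0.023]
tcp_rot: [-180.0, -0.0, 171.0]
wrist_force: [-3.9, 0.3, 2.5]
opening: 0.0246
grasp_force: 1.9
```

View pics/p5.png

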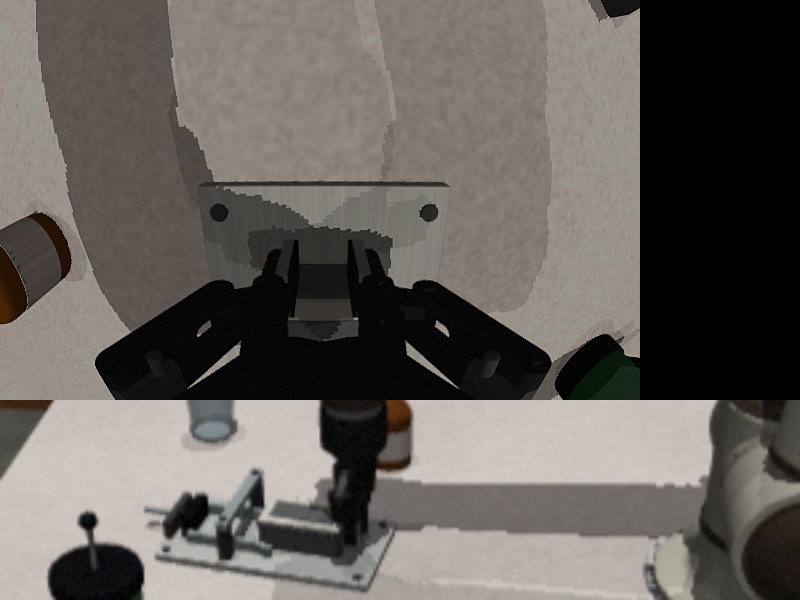

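The box is going in square: the side view shows it entering the flares with the fingers behind its tail. The push force is a steady 4 N or so. Continuing.

```bash
python3 -m crank '[{"gripper":25,"travel":[-3,0,3],"twist":[0,0,0]},{"gripper":25,"travel":[-3,0,0],"twist":[0,0,0]},{"gripper":25,"travel":[-3,0,0],"twist":[0,0,0]},{"gripper":25,"travel":[-3,0,0],"twist":[0,0,0]},{"gripper":25,"travel":[-3,0,0],"twist":[0,0,0]},{"gripper":25,"travel":[-3,0,0],"twist":[0,0,0]}]'
python3 -m crank '[{"gripper":25,"travel":[-2,0,0],"twist":[0,0,0]},{"gripper":25,"travel":[-2,0,0],"twist":[0,0,0]},{"gripper":25,"travel":[-2,0,0],"twist":[0,0,0]},{"gripper":25,"travel":[-2,0,0],"twist":[0,0,0]}]'
python3 -m crank '[{"gripper":25,"travel":[-2,0,0],"twist":[0,0,0]},{"gripper":25,"travel":[-2,0,0],"twist":[0,0,0]},{"gripper":25,"travel":[-2,0,0],"twist":[0,0,0]},{"gripper":25,"travel":[-2,0,0],"twist":[0,0,0]}]'
```

```text
time: 18.88
ee_pos: [0.4809, -0.0108, 0.0198]
tcp_rot: [-180.0, -0.0, 171.0]
wrist_force: [-1.4, -0.7, -0.9]
opening: 0.025
grasp_force: 0.6
time: 19.38
ee_pos: [0.4888, -0.012, 0.0198]
tcp_rot: [-180.0, -0.0, 171.0]
wrist_force: [-1.1, -0.2, -1.1]
opening: 0.0249
grasp_force: 0.6
time: 19.88
ee_pos: [0.4967, -0.0133, 0.0198]
tcp_rot: [-180.0, -0.0, 171.0]
wrist_force: [-1.1, 0.7, 0.1]
opening: 0.025
grasp_force: 0.6
```

```bash
cat > chk.py <<'E'
from h import *
import sys
o=bot.get_obs();u=np.array([np.cos(np.radians(-9.1)),np.sin(np.radians(-9.1)),0])
f=-o["wrist_force"]@u;x=(o["ee_pos"]-[.5899,-.0285,0])@u+.061
print("t",round(o["time"],2),"push",f.round(2),"Fz",o["wrist_force"][2].round(1),"grasp",round(o["grasp_force"],1),"box x",x.round(4));sys.exit(f>3.2)
E
q='>/dev/null'
python3 -m crank '[{"gripper":25,"travel":[-2,0,0],"twist":[0,0,0]},{"gripper":25,"travel":[-2,0,0],"twist":[0,0,0]},{"gripper":25,"travel":[-2,0,0],"twist":[0,0,0]},{"gripper":25,"travel":[-2,0,0],"twist":[0,0,0]}]' >/dev/null; python3 chk.py &&
python3 -m crank '[{"gripper":25,"travel":[-1.5,0,0],"twist":[0,0,0]},{"gripper":25,"travel":[-1.5,0,0],"twist":[0,0,0]},{"gripper":25,"travel":[-1.5,0,0],"twist":[0,0,0]},{"gripper":25,"travel":[-1.5,0,0],"twist":[0,0,0]}]' >/dev/null; python3 chk.py &&
python3 -m crank '[{"gripper":25,"travel":[-0.8,0,0],"twist":[0,0,0]},{"gripper":25,"travel":[-0.8,0,0],"twist":[0,0,0]}]' >/dev/null; python3 chk.py &&
python3 -m crank '[{"gripper":25,"travel":[-0.8,0,0],"twist":[0,0,0]},{"gripper":25,"travel":[-0.8,0,0],"twist":[0,0,0]}]' >/dev/null; python3 chk.py &&
python3 -m crank '[{"gripper":25,"travel":[-0.8,0,0],"twist":[0,0,0]},{"gripper":25,"travel":[-0.8,0,0],"twist":[0,0,0]}]' >/dev/null; python3 chk.py
```

```text
t 20.38 push 2.06 Fz -0.1 grasp 0.7 box x -0.0255
t 20.38 push 2.06 Fz -0.1 grasp 0.7 box x -0.0255
t 20.38 push 2.06 Fz -0.1 grasp 0.7 box x -0.0255
t 20.38 push 2.06 Fz -0.1 grasp 0.7 box x -0.0255
t 20.38 push 2.06 Fz -0.1 grasp 0.7 box x -0.0255False
False
False
False
False
```

```bash
sed -i 's/sys.exit(f>3.2)/sys.exit(int(f>3.2))/' chk.py
python3 -m crank '[{"gripper":25,"travel":[-1.5,0,0],"twist":[0,0,0]},{"gripper":25,"travel":[-1.5,0,0],"twist":[0,0,0]},{"gripper":25,"travel":[-1.5,0,0],"twist":[0,0,0]},{"gripper":25,"travel":[-1.5,0,0],"twist":[0,0,0]}]' >/dev/null; python3 chk.py &&
python3 -m crank '[{"gripper":25,"travel":[-1.5,0,0],"twist":[0,0,0]},{"gripper":25,"travel":[-1.5,0,0],"twist":[0,0,0]},{"gripper":25,"travel":[-1.5,0,0],"twist":[0,0,0]}]' >/dev/null && python3 chk.py &&
python3 -m crank '[{"gripper":25,"travel":[-0.8,0,0],"twist":[0,0,0]},{"gripper":25,"travel":[-0.8,0,0],"twist":[0,0,0]}]' >/dev/null && python3 chk.py &&
python3 -m crank '[{"gripper":25,"travel":[-0.8,0,0],"twist":[0,0,0]},{"gripper":25,"travel":[-0.8,0,0],"twist":[0,0,0]}]' >/dev/null && python3 chk.py &&
python3 -m crank '[{"gripper":25,"travel":[-0.8,0,0],"twist":[0,0,0]},{"gripper":25,"travel":[-0.8,0,0],"twist":[0,0,0]}]' >/dev/null && python3 chk.py &&
python3 -m crank '[{"gripper":25,"travel":[-0.8,0,0],"twist":[0,0,0]},{"gripper":25,"travel":[-0.8,0,0],"twist":[0,0,0]}]' >/dev/null && python3 chk.py &&
python3 -m crank '[{"gripper":25,"travel":[-0.8,0,0],"twist":[0,0,0]},{"gripper":25,"travel":[-0.8,0,0],"twist":[0,0,0]}]' >/dev/null && python3 chk.py
```

```text
t 20.88 push 2.0 Fz -0.5 grasp 0.7 box x -0.0195
t 21.25 push 1.9 Fz -0.6 grasp 0.8 box x -0.015
t 21.5 push 1.16 Fz -0.0 grasp 0.8 box x -0.0135
t 21.75 push 1.48 Fz -0.0 grasp 0.8 box x -0.0118
t 22.0 push 1.52 Fz 0.4 grasp 0.8 box x -0.0103
t 22.25 push 2.6 Fz 0.6 grasp 0.9 box x -0.0087
t 22.5 push 1.67 Fz 0.2 grasp 0.9 box x -0.007
```

```bash
python3 -m crank '[{"gripper":25,"travel":[-0.8,0,0],"twist":[0,0,0]},{"gripper":25,"travel":[-0.8,0,0],"twist":[0,0,0]}]' >/dev/null && python3 chk.py &&
python3 -m crank '[{"gripper":25,"travel":[-0.8,0,0],"twist":[0,0,0]},{"gripper":25,"travel":[-0.8,0,0],"twist":[0,0,0]}]' >/dev/null && python3 chk.py &&
python3 -m crank '[{"gripper":25,"travel":[-0.8,0,0],"twist":[0,0,0]},{"gripper":25,"travel":[-0.8,0,0],"twist":[0,0,0]}]' >/dev/null && python3 chk.py &&
python3 -m crank '[{"gripper":25,"travel":[-0.8,0,0],"twist":[0,0,0]},{"gripper":25,"travel":[-0.8,0,0],"twist":[0,0,0]}]' >/dev/null && python3 chk.py &&
python3 -m crank '[{"gripper":25,"travel":[-0.8,0,0],"twist":[0,0,0]},{"gripper":25,"travel":[-0.8,0,0],"twist":[0,0,0]}]' >/dev/null && python3 chk.py &&
python3 -m crank '[{"gripper":25,"travel":[-0.8,0,0],"twist":[0,0,0]},{"gripper":25,"travel":[-0.8,0,0],"twist":[0,0,0]}]' >/dev/null && python3 chk.py &&
python3 -m crank '[{"gripper":25,"travel":[-0.8,0,0],"twist":[0,0,0]},{"gripper":25,"travel":[-0.8,0,0],"twist":[0,0,0]}]' >/dev/null && python3 chk.py &&
python3 -m crank '[{"gripper":25,"travel":[-0.8,0,0],"twist":[0,0,0]},{"gripper":25,"travel":[-0.8,0,0],"twist":[0,0,0]}]' >/dev/null && python3 chk.py &&
python3 -m crank '[{"gripper":25,"travel":[-0.8,0,0],"twist":[0,0,0]},{"gripper":25,"travel":[-0.8,0,0],"twist":[0,0,0]}]' >/dev/null && python3 chk.py &&
python3 -m crank '[{"gripper":25,"travel":[-0.8,0,0],"twist":[0,0,0]},{"gripper":25,"travel":[-0.8,0,0],"twist":[0,0,0]}]' >/dev/null && python3 chk.py
```

```text
t 22.75 push 2.44 Fz 0.4 grasp 0.9 box x -0.0055
t 23.0 push 2.4 Fz 0.4 grasp 1.0 box x -0.0038
t 23.25 push 1.07 Fz 1.0 grasp 1.0 box x -0.0022
t 23.5 push 1.96 Fz -0.4 grasp 1.0 box x -0.0006
t 23.75 push 1.21 Fz 0.9 grasp 1.1 box x 0.0009
t 24.0 push 2.22 Fz 0.6 grasp 1.1 box x 0.0026
t 24.25 push 1.6 Fz 1.6 grasp 1.2 box x 0.0041
t 24.5 push 1.0 Fz 0.1 grasp 1.2 box x 0.0057
t 24.75 push 1.5 Fz 1.3 grasp 1.3 box x 0.0073
t 25.0 push 2.33 Fz 1.4 grasp 1.3 box x 0.0089
```

```bash
python3 -m crank '[{"gripper":25,"travel":[-0.8,0,0],"twist":[0,0,0]},{"gripper":25,"travel":[-0.8,0,0],"twist":[0,0,0]}]' >/dev/null && python3 chk.py &&
python3 -m crank '[{"gripper":25,"travel":[-0.8,0,0],"twist":[0,0,0]},{"gripper":25,"travel":[-0.8,0,0],"twist":[0,0,0]}]' >/dev/null && python3 chk.py &&
python3 -m crank '[{"gripper":25,"travel":[-0.8,0,0],"twist":[0,0,0]},{"gripper":25,"travel":[-0.8,0,0],"twist":[0,0,0]}]' >/dev/null && python3 chk.py &&
python3 -m crank '[{"gripper":25,"travel":[-0.8,0,0],"twist":[0,0,0]},{"gripper":25,"travel":[-0.8,0,0],"twist":[0,0,0]}]' >/dev/null && python3 chk.py &&
python3 -m crank '[{"gripper":25,"travel":[-0.8,0,0],"twist":[0,0,0]},{"gripper":25,"travel":[-0.8,0,0],"twist":[0,0,0]}]' >/dev/null && python3 chk.py &&
python3 -m crank '[{"gripper":25,"travel":[-0.8,0,0],"twist":[0,0,0]},{"gripper":25,"travel":[-0.8,0,0],"twist":[0,0,0]}]' >/dev/null && python3 chk.py &&
python3 -m crank '[{"gripper":25,"travel":[-0.8,0,0],"twist":[0,0,0]},{"gripper":25,"travel":[-0.8,0,0],"twist":[0,0,0]}]' >/dev/null && python3 chk.py &&
python3 -m crank '[{"gripper":25,"travel":[-0.8,0,0],"twist":[0,0,0]},{"gripper":25,"travel":[-0.8,0,0],"twist":[0,0,0]}]' >/dev/null && python3 chk.py &&
python3 -m crank '[{"gripper":25,"travel":[-0.8,0,0],"twist":[0,0,0]},{"gripper":25,"travel":[-0.8,0,0],"twist":[0,0,0]}]' >/dev/null && python3 chk.py &&
python3 -m crank '[{"gripper":25,"travel":[-0.8,0,0],"twist":[0,0,0]},{"gripper":25,"travel":[-0.8,0,0],"twist":[0,0,0]}]' >/dev/null && python3 chk.py
```

```text
t 25.25 push 2.48 Fz 1.2 grasp 1.4 box x 0.0105
t 25.5 push 2.78 Fz 1.7 grasp 1.4 box x 0.0121
t 25.75 push 2.47 Fz 2.1 grasp 1.5 box x 0.0137
t 26.0 push 2.12 Fz 3.1 grasp 1.5 box x 0.0154
t 26.25 push 9.28 Fz 5.9 grasp 4.5 box x 0.0163
```

The stop is felt at box x of about 0.016, with a push of about 9 N. Holding.

```bash
python3 -m crank '[{"gripper":25,"travel":[0,0,0],"twist":[0,0,0]},{"gripper":25,"travel":[0,0,0],"twist":[0,0,0]}]' >/dev/null; python3 chk.py;python3 -m crank '[{"gripper":25,"travel":[0,0,0],"twist":[0,0,0]},{"gripper":25,"travel":[0,0,0],"twist":[0,0,0]}]' >/dev/null; python3 chk.py
```

```text
t 26.5 push 5.85 Fz 4.6 grasp 3.2 box x 0.0163
t 26.75 push 6.46 Fz 5.1 grasp 3.2 box x 0.0163
```

```bash
python3 -m crank '[{"gripper":25,"travel":[-0.5,0,0],"twist":[0,0,0]},{"gripper":25,"travel":[0,0,0],"twist":[0,0,0]}]' >/dev/null; python3 chk.py;python3 -m crank '[{"gripper":25,"travel":[0,0,0],"twist":[0,0,0]},{"gripper":25,"travel":[0,0,0],"twist":[0,0,0]},{"gripper":25,"travel":[0,0,0],"twist":[0,0,0]},{"gripper":25,"travel":[0,0,0],"twist":[0,0,0]}]' >/dev/null; python3 chk.py
```

```text
t 27.0 push 9.17 Fz 6.5 grasp 4.7 box x 0.0163
t 27.5 push 10.26 Fz 6.3 grasp 4.7 box x 0.0163
```

```bash
python3 -m crank '[{"gripper":25,"travel":[0,0,0],"twist":[0,0,0]},{"gripper":25,"travel":[0,0,0],"twist":[0,0,0]},{"gripper":25,"travel":[0,0,0],"twist":[0,0,0]},{"gripper":25,"travel":[0,0,0],"twist":[0,0,0]},{"gripper":25,"travel":[0,0,0],"twist":[0,0,0]},{"gripper":25,"travel":[0,0,0],"twist":[0,0,0]}]' >/dev/null; python3 chk.py
python3 -m crank '[{"gripper":25,"travel":[3,0,0],"twist":[0,0,0]},{"gripper":25,"travel":[10,0,0],"twist":[0,0,0]},{"gripper":25,"travel":[20,0,0],"twist":[0,0,0]},{"gripper":25,"travel":[20,0,-20],"twist":[0,0,0]},{"gripper":25,"travel":[10,0,-40],"twist":[0,0,0]},{"gripper":25,"travel":[10,0,-40],"twist":[0,0,0]},{"gripper":25,"travel":[40,0,-40],"twist":[0,0,0]},{"gripper":25,"travel":[40,0,-40],"twist":[0,0,0]},{"gripper":25,"travel":[0,0,0],"twist":[0,0,0]},{"gripper":25,"travel":[0,0,0],"twist":[0,0,0]}]'
python3 - <<'E'
from h import *
a=bot.camera("side");t=bot.camera("top")
cv2.imwrite("pics/p6.png",np.vstack([cv2.resize(a[160:235,230:390,::-1],(600,281)),cv2.resize(t[120:250,250:450,::-1],(480,312))[:300] .repeat(1,0) if 0 else cv2.resize(t[115:190,270:430,::-1],(600,281))]))
E
```

```text
t 28.25 push 8.81 Fz 7.0 grasp 4.7 box x 0.0163
time: 29.5
ee_pos: [0.396, 0.0028, 0.1995]
tcp_rot: [-180.0, 0.0, 171.0]
wrist_force: [0.6, -0.4, -1.8]
opening: 0.0247
grasp_force: 0.0
```

View pics/p6.png

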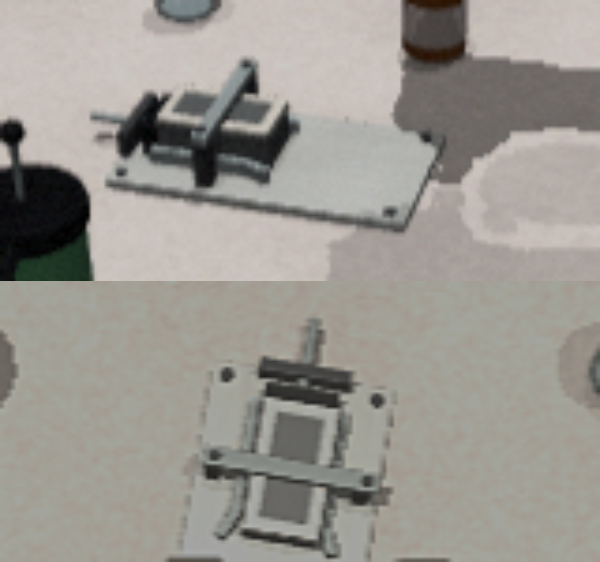

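The side view shows the box under the bar at (205,125) against the black stop at (150,120), with the lid flush. The top view shows it square in the lane, and the arm is clear. Handing in.

```bash
python3 -c "
from workcell import bot
print(bot.job_done())"
```

```text
the job is handed in; nothing more can be done
None
```

The box is in the gauge against the end stop with its lid home; I pushed it with about 9–10 N for over a second, released it, moved the arm clear and handed the job in at about 29.6 s (the hand-in returned no verdict).

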